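# Load the square blank into the press shuttle

### The arm

A 7-joint arm with a two-finger parallel gripper is mounted at the origin on the work surface. World frame = base frame: x ahead of the robot, y to its left, z up, the work surface at z = 0. Lengths are in m, angles in rad, forces in N, time in s.
With the tool pointing down it reaches from about 0.35 to 0.9 m from the base axis. Payload 8.1 kg.
Tool frame: the origin (TCP) lies midway between the tips of the shut fingers; the grasp point (between the pads) lies arm.grasp_offset behind it (arm.grasp_offset is the distance from the TCP to the grasp point, in m); z points along the fingers, y is the line along which they close (so a half turn about z gives the same grasp; the last joint's range is limited). The gripper opens to 92 mm and grips with 3 to 60 N. Pads are 19 mm wide; open, the fingers measure 130 mm over their backs; the gripper's body (75 mm by 190 mm) begins 47 mm behind the grasp point.
Start: joints at [-1.379, 0.434, 0.025, 1.573, -0.012, 1.134, -0.075], TCP at [0.182, 0.598, 0.227] pointing down, gripper open.
Joint ranges: [-2.62, 2.62], [-0.44, 2.09], [-1.27, 1.32], [0.08, 2.57], [-1.32, 4.46], [0.12, 2], [-2.74, 2.74]. Speed limits (rad/s): [2.22, 2.22, 3.01, 3.01, 3.14, 3.14, 3.14].

### API

Orientations are given as a rotation vector (axis times angle).
In Python, from cell import observe, imaging, arm gives the robot as it stands.
- The arm moves only by the tool apply_moves, never from a script. Its argument "commands" is a list of rows, each a list of 5 numbers: the opening in per cent of the stroke, from 0 (shut) to 100 (fully open), then the shift along the world's x, y, z in units of 0.06 m (1.0 is 0.06 m), then the turn about the world's z in units of 0.5 rad (1.0 is 0.5 rad). A call has 1 to 12 rows; each row shifts and turns the commanded pose from where the row before left it; what a row does not reach is not made up. A row lasts 1/8 s, in which the tool goes at most 62.5 mm and 10.7 degrees, less where a joint would pass 70% of its speed; a pose out of reach is approached as far as the arm can. A call with a number of a shift or a turn outside -1 to 1 is refused whole. A call with a gripper value outside its range is refused whole. The fingers move at their own pace and stop on an object; "newtons" is the grip in N (left out, the last holds). Time passes only in rows, so rows that do not move let the fingers close. It gives the time, the measured TCP pose, the force, the opening and the grip force at its end, in the units of the state.
- observe(): the state, without advancing time (a new reading comes with each control period).
- imaging.get_image(name): name is "side" or "top" or "wrist"; returns (picture, depth): 420x560x3 uint8, red, green, blue; 420x560 float32, m along the optical axis (not along the pixel's ray), 0 where there is no reading.
- imaging.camera_params(name): a dict with "camera_matrix" (3x3 intrinsics, pixels), "origin" and "rotation" of the camera in the world; the wrist camera has in their place "tool_from_camera" (4x4, takes a point from camera to tool coordinates, whose origin is the TCP and whose axes are the flange's). Camera axes: x right, y up, looking along -z (the intrinsics and any distortion apply to the point x, -y, -z); pixel columns grow to the right and rows downward; lengths in m; the calibration is good to about 2 mm. A picture is of the moment at which its call begins: read the wrist's pose just before it. camera_params takes no time and is no camera call.
- arm.sign_off(): hands the job in; it is judged then, once.
The state is a dict: "clock": time; "joints": joint angles; "dq": joint speeds; "joint_efforts": joint torques, N m; "position": TCP position; "ee_rot": TCP orientation; "force": force on the tool from outside, world axes, zero at the start; "ft_torque": the same for the moment, N m; "width": opening from 0.0 (shut) to 1.0 (fully open); "gripper_force": force on a finger pad.
Only numpy, scipy, OpenCV 4.12 (cv2) and the standard library are available. Lean on these libraries where they do the work, as an engineer would, in place of code of your own. Each camera call takes 0.05 s, during which the arm holds its last target. There are 200 camera calls.

### The job

Draw the blue bench press's die shuttle fully out by its red knob, set the square aluminium blank flat down into the square die cavity and let go of it, then push the shuttle fully home under the press with the blank still seated. The blank is soft: hold it by its stub with no more than 20 N, lower it gently without dropping it or ramming it down, and leave the round blank, the oil bottle and the wrench where they are.

Things in the scene. Friction and masses are not known exactly. Their poses are not given: they have to be found in the camera images.
- press: Fixed blue bench press. Origin: on the table below the cavity's place when fully out; +y along the slide to the column, z up. In mm: base x +-95, y -90..360, 20 high; rails x +-77, 36 high; ram radius 42 at y 180, underside 105 high; head x +-50, y 120..360, 200 to 290 high; cross bar over it x +-100, 330 high; column x +-50, y 270..360.
- shuttle (a joint): Slide of the dark steel die shuttle, m: 0 = fully home under the ram, 0.18 = fully out (towards the press's -y), with a stop at both ends. Starts anywhere from home to half out; about 2.5 N of friction; stays where it is left.
- die_cavity (a point): Centre of the floor of the square cavity in the top of the shuttle; moves with it. Axes as the press's: x, y along the cavity's sides, z up. Dark-floored cavity 94 x 94 mm with a yellow line painted round it, 8 mm deep, 2 mm chamfer round the mouth, floor 42.5 mm above the table. The shuttle block round it is 130 x 130 mm, flat top 50.5 mm above the table.
- shuttle_knob (a point): On the axis of the shuttle's upright red knob, 80 mm above the table; moves with the shuttle. Round post, 26 mm diameter, 50 to 105 mm above the table, on a flat tongue (60 mm wide, top 40 mm above the table), 160 mm from the cavity's centre towards the press's -y.
- square_blank: Loose aluminium blank to load: square plate 90 x 90 x 10 mm with a square stub 26 x 26 mm standing 30 mm high on its middle (40 mm in all), 0.2 to 0.35 kg. Origin: centre of its underside; x, y along the sides of plate and stub, z up. Lies flat on a fixed black mat 4 mm thick at any yaw; may change places with the round blank.
- round_blank: Loose aluminium round blank, not for this die: disc of 100 mm diameter, 10 mm thick, with a round stub of 26 mm diameter and 30 mm high. Origin: centre of its underside. Leave it alone.
- oil_bottle: Green oil bottle with a yellow band and red cap, 56 mm in diameter, 110 mm high, upright. Origin: centre of its underside. Leave it alone.
- wrench: Steel wrench, 160 mm long, lying flat on the table along its x axis. Origin: middle of its underside. Leave it alone.

How it is judged:
By the outcome, as a careful person would: the job done as asked, in the order asked, and still so for the second after the job is handed in, with the robot touching nothing.
It also fails if it takes over 70 s, if anything falls off the work surface, if the arm or the gripper's body presses on something with over 40 N, if the wrist force passes 120 N, or if a joint passes its speed limit or range.

## Working session

There is one attempt and no reset: what is moved stays moved. The work goes in short steps, Python scripts to look and compute and a tool call to move; the robot and the scene stay as the last step left them, time stands still between calls to the robot, and variables do not carry over. Pictures are saved under pics/ and viewed, at most 10 in all, crops included, and the job is handed in when it is done.

Besides the shell and the picture viewer there is one more tool, called after "Call:" by a JSON object that holds its "api" and its "payload". apply_moves: Moves the arm, as the interface text tells. Its arguments: {"type":"object","properties":{"commands":{"type":"array"},"newtons":{"type":"number"}},"required":["commands"]}

```bash
mkdir -p pics
cat > h.py <<'E'
import numpy as np, cv2
from scipy.spatial.transform import Rotation as R
from cell import observe, imaging, arm
def cam(name):
    p=imaging.camera_params(name); K=np.array(p['camera_matrix'])
    if name=='wrist':
        s=observe(); T=np.eye(4); T[:3,:3]=R.from_rotvec(s['ee_rot']).as_matrix(); T[:3,3]=s['position']
        T=T@np.array(p['tool_from_camera']); return K,T[:3,:3],T[:3,3],p
    return K,np.array(p['rotation']),np.array(p['origin']),p
def shot(name,tag):
    c=cam(name); im,d=imaging.get_image(name)
    cv2.imwrite(f'pics/{tag}.png',im[:,:,::-1]); np.savez(f'pics/{tag}.npz',im=im,d=d,K=c[0],Rm=c[1],o=c[2])
    return im,d
def ray(tag,uv):
    z=np.load(f'pics/{tag}.npz'); K=z['K']
    return z['o'], z['Rm']@np.array([(uv[0]-K[0,2])/K[0,0],-(uv[1]-K[1,2])/K[1,1],-1.0])
def atz(tag,uv,h):
    o,r=ray(tag,uv); return o+r*(h-o[2])/r[2]
def atd(tag,uv):
    z=np.load(f'pics/{tag}.npz'); o,r=ray(tag,uv); return o+r*z['d'][int(uv[1]),int(uv[0])]
E
python3 - <<'E'
from h import *
shot('top','t0');shot('side','s0')
s=observe();print(s, arm.grasp_offset)
for n in('top','side','wrist'):print({k:v for k,v in imaging.camera_params(n).items()})
E
```

```text
{'clock': 0.1, 'joints': array([-1.37859314,  0.43511079,  0.0249431 ,  1.5739584 , -0.01163294,
        1.13399624, -0.0750889 ]), 'dq': array([-8.49373544e-04, -5.59340428e-05, -3.33882077e-04, -2.86024790e-03,
       -2.56754572e-04,  1.74757784e-04, -1.38623885e-03]), 'joint_efforts': array([ 3.66746070e-03, -6.69124603e+01,  9.88403074e-01, -3.15145004e+01,
       -6.03703642e-02,  3.74156877e-02,  8.19726665e-05]), 'position': array([0.18148989, 0.59761673, 0.22606795]), 'ee_rot': array([-4.61451897e-01, -3.10739860e+00,  2.07804259e-03]), 'force': array([ 0.88230352, -0.60513195, -0.65070543]), 'ft_torque': array([0.04745255, 0.07709108, 0.01805983]), 'gripper_force': 0.0, 'width': 0.9976941154301836} 0.0188
{'camera_matrix': array([[409.98413669,   0.        , 284.18436536],
       [  0.        , 409.98413669, 207.07564219],
       [  0.        ,   0.        ,   1.        ]]), 'origin': array([0.53196084, 0.02191162, 1.07215561]), 'rotation': array([ 0.05386247, -0.03735596, -1.56086258])}
{'camera_matrix': array([[473.67561491,   0.        , 284.22477207],
       [  0.        , 473.67561491, 204.08877366],
       [  0.        ,   0.        ,   1.        ]]), 'origin': array([-0.01326005, -0.56411026,  0.79420698]), 'rotation': array([ 0.80152391, -0.3484859 , -0.75366634])}
{'camera_matrix': array([[342.86135497,   0.        , 280.33151602],
       [  0.        , 342.86135497, 207.30180159],
       [  0.        ,   0.        ,   1.        ]]), 'tool_from_camera': array([[ 3.21632563e-04,  9.64131857e-01,  2.65423547e-01,
         7.14762588e-02],
       [ 9.99999842e-01, -4.32282488e-04,  3.58464071e-04,
         2.55745263e-04],
       [ 4.60344581e-04,  2.65423390e-01, -9.64131844e-01,
        -1.58759034e-01],
       [ 0.00000000e+00,  0.00000000e+00,  0.00000000e+00,
         1.00000000e+00]])}
```

View pics/t0.png

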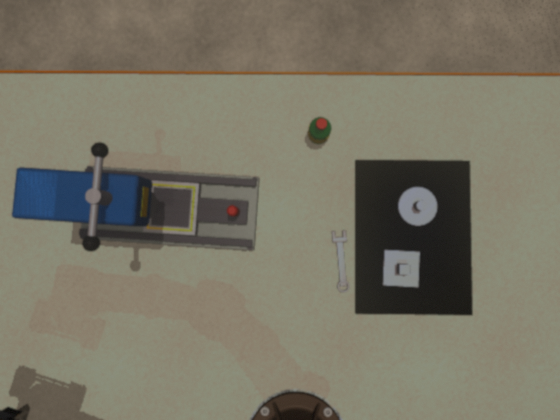

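View pics/s0.png

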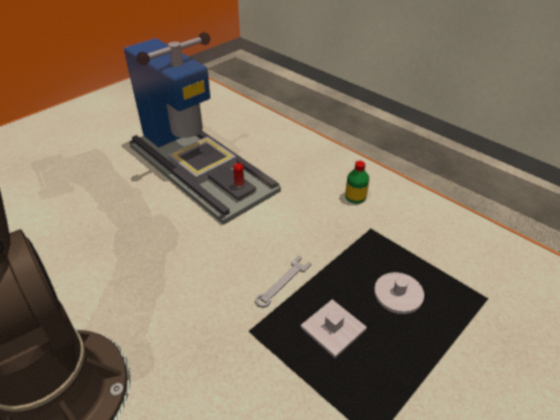

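The top view shows the press with its column to the left (world +y), the knob at about (233,211), the square blank at (402,268), the round blank at (418,206), and the wrench at (341,262). The side view agrees. Next I'll enlarge crops.

```bash
sed -i "s/np.array(p\['rotation'\])/R.from_rotvec(p['rotation']).as_matrix()/" h.py
python3 - <<'E'
from h import *
for n in('t0','s0'):
    z=dict(np.load(f'pics/{n}.npz')); c=cam('top' if n=='t0' else 'side'); z['Rm']=c[1]; np.savez(f'pics/{n}.npz',**z)
im=cv2.imread('pics/t0.png')
a=cv2.resize(im[150:270,130:270],None,fx=5,fy=5,interpolation=cv2.INTER_CUBIC)
cv2.imwrite('pics/c1.png',a)
print('knob top',atz('t0',(233,211),.105),atd('t0',(233,211)))
for uv in [(386,250),(420,252),(417,287),(383,286)]: print(atz('t0',uv,.014))
print('blank d',atd('t0',(402,268)),'round',atz('t0',(418,206),.014),'bottle',atz('t0',(322,124),.11))
print('wrench',atz('t0',(339,233),.005),atz('t0',(343,288),.005))
E
```

```text
knob top [0.5778133 0.1533194 0.105    ] [0.57754701 0.15255625 0.11061676]
[ 0.4856842  -0.22871199  0.014     ]
[ 0.48147184 -0.31552296  0.014     ]
[ 0.39261345 -0.30706414  0.014     ]
[ 0.39417876 -0.22065255  0.014     ]
blank d [ 0.44293955 -0.26087995  0.04455229] round [ 0.5994377  -0.31150292  0.014     ] bottle [ 0.78651976 -0.05564097  0.11      ]
wrench [ 0.5279641 -0.1094221  0.005    ] [ 0.38676683 -0.11998285  0.005     ]
```

View pics/c1.png

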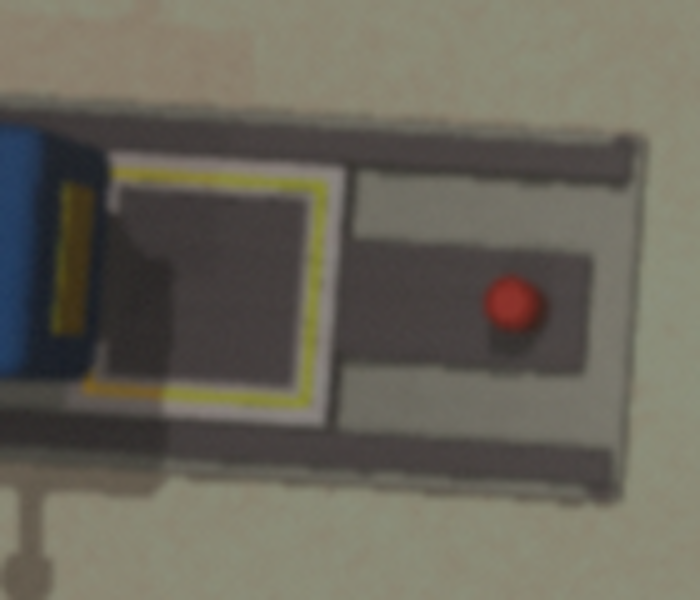

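The crop shows the base's front corners at about (259.6,177.6) and (254,250.4), the shuttle block's front corners at (199.8,183.2) and (196.2,235.6), and the knob top at (232.4,210.8).

Run:
```python
from h import *
P=lambda u,v,h:atz('t0',(130+u/5,150+v/5),h)[:2]
a,b=P(648,138,.02),P(620,502,.02); c,d=P(349,166,.0505),P(331,428,.0505); k=P(512,304,.105)
print('base',a,b,np.linalg.norm(a-b),'block',c,d,np.linalg.norm(c-d),'knob',k)
yc=lambda p,q:(p-q)/np.linalg.norm(p-q)
for p,q in((a,b),(c,d)):
    print('yaw of press x', np.degrees(np.arctan2(*yc(p,q)[::-1])))
# long edges of rails: top rail outer z .036
e=P(0,100,.036)-P(635,140,.036); print('yaw y',np.degrees(np.arctan2(e[1],e[0]))-90)
f=P(0,440,.036)-P(600,500,.036); print('yaw y',np.degrees(np.arctan2(f[1],f[0]))-90)
x=yc(a,b)*.5+yc(c,d)*.5; 
for w in (x,): 
  y=np.array([-w[1],w[0]]); o=(a+b)/2+.09*y
  print('origin',o,'knob in press',(k-o)@w,(k-o)@y,'block front mid',((c+d)/2-o)@w,((c+d)/2-o)@y)
s=observe(); M=R.from_rotvec(s['ee_rot']).as_matrix(); print(M.round(3))
```

```text
base [0.66884691 0.09753483] [0.48149071 0.10938642] 0.18773067198969237 block [0.64947874 0.24535596] [0.5181908  0.25149298] 0.13143129891064445 knob [0.57827364 0.15474826]
yaw of press x -3.6195361282391287
yaw of press x -2.6763281643447816
yaw y -3.1398314113436783
yaw y -5.093224304621501
origin [0.58011091 0.19332178] knob in press 0.0002837254971202577 -0.038614904648609144 block front mid 0.000692295640196103 0.055222159303418755
[[-0.957  0.291 -0.   ]
 [ 0.291  0.957 -0.001]
 [-0.    -0.001 -1.   ]]
```

Call:
{"api": "apply_moves", "payload": {"commands": [[100, 0.25, -1, 0, -0.25], [100, 0.25, -1, 0, -0.25], [100, 0.25, -1, 0, -0.25], [100, 0.25, -1, 0, -0.25], [100, 0.25, -1, 0, -0.25], [100, 0.85, -0.4, 0, -0.25], [100, 0.85, -0.4, 0, -0.25], [100, 0.85, -0.4, 0, -0.25], [100, 0.85, -0.4, 0, -0.25], [100, 0.85, -0.4, 0, -0.25], [100, 0.85, -0.4, 0, -0.17], [100, 0.25, 0, 0, 0]]}}

```text
clock: 1.6
position: [0.5801, 0.1508, 0.2263]
ee_rot: [2.29, 2.147, -0.002]
force: [-0.3, 0.0, 0.5]
width: 1.0
gripper_force: 0.0
```

Run:
```python
from h import *
s=observe(); M=R.from_rotvec(s['ee_rot']).as_matrix(); print(s['clock'],s['position'],np.degrees(np.arctan2(M[1,1],M[0,1])),s['joints'])
im,d=shot('wrist','w0')
z=np.load('pics/w0.npz')
hsv=cv2.cvtColor(im,cv2.COLOR_RGB2HSV)
```

```text
1.6 [0.58007556 0.15078217 0.22626073] -3.7000678621670433 [-0.72068161  0.4197724   0.53704692  1.67099901 -0.23154883  1.11502942
 -0.18387208]
```

View pics/w0.png

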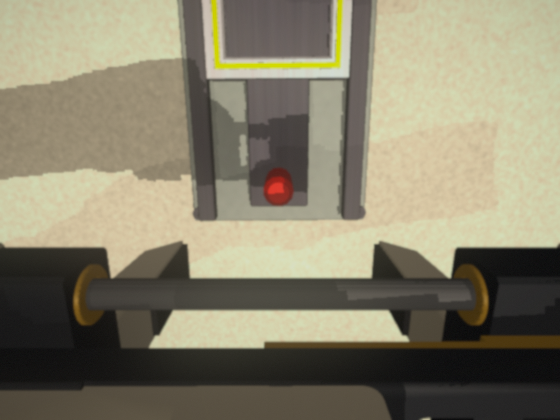

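The wrist view shows the knob's top at about (278,186), the block's front edge from (205,78) to (352,78), and the base's front corners near (193,219) and (365,219), with the slide aligned to the image.

Run:
```python
from h import *
print(atz('w0',(278,184),.105),atd('w0',(278,184)))
a,b=atz('w0',(205,78),.0505),atz('w0',(352,79),.0505);print(a,b,np.linalg.norm(a-b))
a,b=atz('w0',(193,220),.02),atz('w0',(366,220),.02);print(a,b,np.linalg.norm(a-b))
z=np.load('pics/w0.npz');K=z['K']
s=observe()
for p in(s['position'],[.578,.1547,.105]):
  q=z['Rm'].T@(np.array(p)-z['o']); print(K[0,0]*q[0]/-q[2]+K[0,2],K[1,1]*-q[1]/-q[2]+K[1,2])
print(z['o'],z['Rm'])
```

```text
[0.57908924 0.16509848 0.105     ] [0.5791119  0.1653319  0.10613286]
[0.51780104 0.25687598 0.0505    ] [0.65217587 0.24736893 0.0505    ] 0.13471072159566175
[0.48000668 0.11283106 0.02      ] [0.67271674 0.10041851 0.02      ] 0.19310938990275467
280.40069146008284 257.47502267555257
277.52344693347527 196.2103370452713
[0.58468613 0.2227602  0.38485089] [[ 9.97936173e-01  6.19083918e-02  1.70512651e-02]
 [-6.42133500e-02  9.61275409e-01  2.68004167e-01]
 [ 2.00745182e-04 -2.68545971e-01  9.63266848e-01]]
```

Call:
{"api": "apply_moves", "payload": {"commands": [[100, 0, 0.12, 0, 0], [100, 0, 0, -0.8, 0], [100, 0, 0, -0.8, 0], [100, 0, 0, -0.8, 0], [100, 0, 0, -0.27, 0], [0, 0, 0, 0, 0], [0, 0, 0, 0, 0], [0, 0, 0, 0, 0], [0, 0, 0, 0, 0], [0, 0, 0, 0, 0], [0, 0, 0, 0, 0]], "newtons": 30}}

```text
clock: 3.02
position: [0.5776, 0.1613, 0.0666]
ee_rot: [2.286, 2.155, 0.0]
force: [-0.1, -0.2, -0.3]
width: 0.394
gripper_force: 0.0
```

Call:
{"api": "apply_moves", "payload": {"commands": [[0, 0, 0, 0, 0], [0, 0, 0, 0, 0], [0, 0, 0, 0, 0]]}}

```text
clock: 3.4
position: [0.5789, 0.1611, 0.0666]
ee_rot: [2.285, 2.153, 0.003]
force: [5.1, -1.2, -3.6]
width: 0.274
gripper_force: 30.0
```

Call:
{"api": "apply_moves", "payload": {"commands": [[0, -0.01, -0.15, 0, 0], [0, -0.02, -0.3, 0, 0], [0, -0.02, -0.3, 0, 0], [0, -0.02, -0.3, 0, 0], [0, -0.02, -0.3, 0, 0], [0, -0.02, -0.3, 0, 0], [0, -0.02, -0.2, 0, 0], [0, 0, 0, 0, 0]]}}

```text
clock: 4.4
position: [0.5726, 0.0483, 0.0667]
ee_rot: [2.285, 2.149, 0.004]
force: [10.8, -3.0, -9.7]
width: 0.275
gripper_force: 30.0
```

Call:
{"api": "apply_moves", "payload": {"commands": [[0, 0.03, -0.08, 0, 0], [0, 0, -0.06, 0, 0], [0, 0, -0.05, 0, 0], [0, 0, -0.05, 0, 0], [0, 0, 0, 0, 0]]}}

```text
clock: 5.03
position: [0.572, 0.0393, 0.0666]
ee_rot: [-2.282, -2.156, -0.005]
force: [3.7, 11.6, -1.7]
width: 0.275
gripper_force: 30.0
```

Call:
{"api": "apply_moves", "payload": {"commands": [[0, 0, -0.05, 0, 0], [0, 0, 0, 0, 0]]}}

```text
clock: 5.28
position: [0.572, 0.0393, 0.0666]
ee_rot: [-2.278, -2.157, -0.008]
force: [3.3, 20.7, -1.2]
width: 0.276
gripper_force: 30.0
```

Call:
{"api": "apply_moves", "payload": {"commands": [[0, 0, 0.12, 0, 0], [40, 0, 0, 0, 0], [100, 0, 0, 0, 0], [100, 0, 0, 0, 0], [100, 0, 0, 0.8, 0], [100, 0, 0, 0.8, 0], [100, 0, 0.5, 0.8, 0], [100, 0, 0.8, 0.5, 0], [100, 0, 0.4, 0, 0], [100, 0, 0, 0, 0], [100, 0, 0, 0, 0]]}}

```text
clock: 6.65
position: [0.5714, 0.1404, 0.2402]
ee_rot: [2.287, 2.153, -0.002]
force: [0.2, 0.3, -0.3]
width: 0.997
gripper_force: 0.0
```

Run:
```python
from h import *
im,d=shot('wrist','w1'); s=observe(); M=R.from_rotvec(s['ee_rot']).as_matrix(); print(s['clock'],s['position'],np.degrees(np.arctan2(M[1,1],M[0,1])),M[:,2])
cv2.imwrite('pics/w1b.png',cv2.resize(im[0:300,140:440,::-1],None,fx=2,fy=2,interpolation=cv2.INTER_CUBIC))
```

```text
6.7 [0.57144683 0.14013595 0.24020606] -3.511220100920658 [-6.81940536e-04 -1.04612221e-03 -9.99999220e-01]
```

View pics/w1b.png

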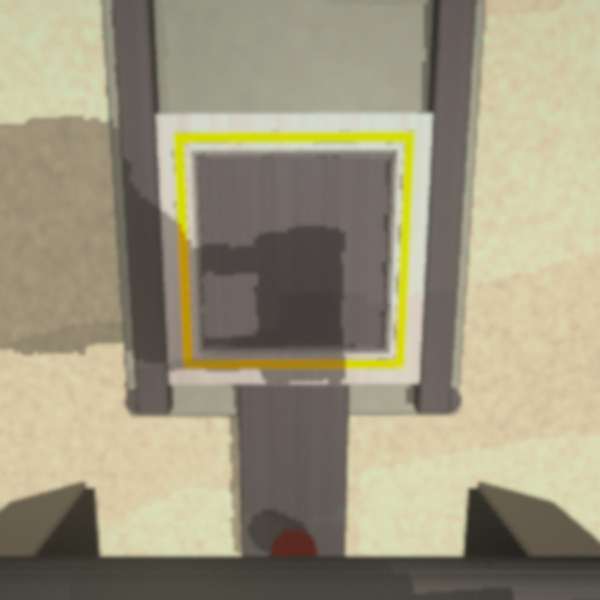

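The cavity is fully out. In the crop the block's top corners are (155,113), (433,113), (420,384) and (171,384), and the yellow line's outer corners are (175,133), (414,132), (405,368) and (183,368).

Run:
```python
from h import *
for Q in([(155,113),(433,113),(420,384),(171,384)],[(175,133),(414,132),(405,368),(183,368)]):
  p=np.array([atz('w1',(140+u/2,v/2),.0505)[:2] for u,v in Q])
  (c,sz,a)=cv2.minAreaRect((p*1000).astype(np.float32)); e=(p[1]-p[0]+p[2]-p[3]); g=(p[0]-p[3]+p[1]-p[2])
  print(p.mean(0),sz,np.degrees(np.arctan2(e[1],e[0])),np.degrees(np.arctan2(g[1],g[0]))-90)
z=np.load('pics/w1.npz'); print(atd('w1',(140+150,125)), atd('w1',(140+220,125)))
```

```text
[0.58152526 0.19700492] (130.55010986328125, 131.55007934570312) -3.4446021401866003 -2.8069054267793803
[0.58125092 0.19699766] (113.69227600097656, 114.86180877685547) -3.3336651236216257 -3.2643035629634056
[0.58440615 0.19924829 0.04424469] [0.65648883 0.19462413 0.03616056]
```

Call:
{"api": "apply_moves", "payload": {"commands": [[60, -0.2, -0.5, 0, 0], [60, -0.22, -0.8, 0, 0], [60, -0.22, -0.8, 0, 0], [60, -0.22, -0.8, 0, 0], [60, -0.22, -0.8, 0, 0], [60, -0.22, -0.8, 0, 0], [60, -0.22, -0.8, 0, 0], [60, -0.22, -0.8, 0, 0], [60, -0.22, -0.8, 0, 0], [60, -0.22, -0.6, 0, 0], [60, 0, 0, 0, 0], [60, 0, 0, 0, 0]]}}

```text
clock: 8.2
position: [0.4402, -0.3081, 0.2403]
ee_rot: [-2.287, -2.153, -0.0]
force: [0.1, 0.6, -0.5]
width: 0.598
gripper_force: 0.0
```

Run:
```python
from h import *
im,d=shot('wrist','w2'); s=observe(); M=R.from_rotvec(s['ee_rot']).as_matrix(); print(s['clock'],s['position'],np.degrees(np.arctan2(M[1,1],M[0,1])),M[:,2],s['joints'])
cv2.imwrite('pics/w2b.png',cv2.resize(im[0:300,140:440,::-1],None,fx=2,fy=2,interpolation=cv2.INTER_CUBIC))
```

```text
8.25 [ 0.44073461 -0.3073761   0.24030085] -3.3781671045528623 [-2.97239065e-04  7.37774215e-04 -9.99999684e-01] [-0.01600625  0.31545907  0.69187862  1.80773576 -0.22457507  1.09871845
  0.69581955]
```

View pics/w2b.png

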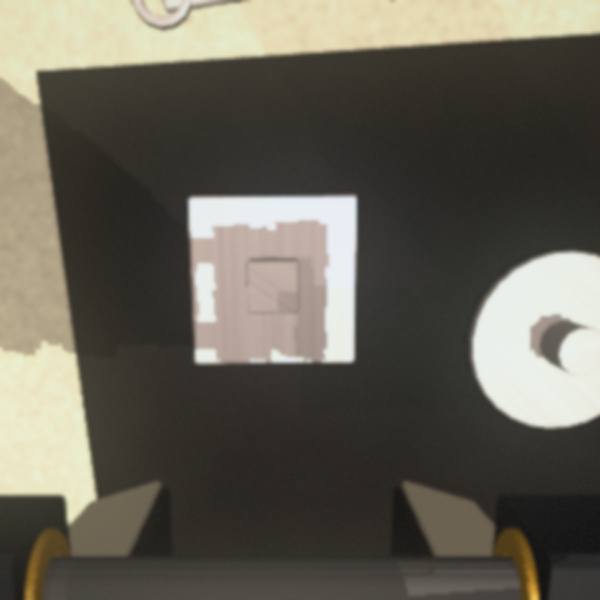

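The square blank's plate corners in the crop are (189,197), (357,195), (355,362) and (195,363). Its stub top is (247,259), (299,259), (298,313) and (247,313).

Run:
```python
from h import *
for h,Q in((.014,[(189,197),(357,195),(355,362),(195,363)]),(.044,[(247,259),(299,259),(298,313),(247,313)])):
  p=np.array([atz('w2',(140+u/2,v/2),h)[:2] for u,v in Q])
  (c,sz,a)=cv2.minAreaRect((p*1000).astype(np.float32)); e=(p[1]-p[0]+p[2]-p[3]); g=(p[0]-p[3]+p[1]-p[2])
  print(p.mean(0),sz,np.degrees(np.arctan2(e[1],e[0])),np.degrees(np.arctan2(g[1],g[0]))-90)
```

```text
[ 0.43884446 -0.26626815] (90.80188751220703, 91.29676818847656) -2.947474389665585 -2.9019206245637577
[ 0.43852676 -0.26611651] (27.522052764892578, 26.318138122558594) -3.453170329451443 -4.17183766273628
```

Call:
{"api": "apply_moves", "payload": {"commands": [[60, -0.03, 0.69, 0, 0.01], [60, 0, 0, -0.8, 0], [60, 0, 0, -0.8, 0], [60, 0, 0, -0.8, 0], [60, 0, 0, -0.7, 0], [60, 0, 0, -0.3, 0], [60, 0, 0, -0.2, 0], [60, 0, 0, 0, 0], [60, 0, 0, 0, 0]], "newtons": 16}}

```text
clock: 9.38
position: [0.4397, -0.2666, 0.0253]
ee_rot: [2.279, 2.16, 0.001]
force: [-0.7, -1.2, -0.1]
width: 0.6
gripper_force: 0.0
```

Call:
{"api": "apply_moves", "payload": {"commands": [[60, -0.01, 0, -0.1, 0], [0, 0, 0, 0, 0], [0, 0, 0, 0, 0], [0, 0, 0, 0, 0], [0, 0, 0, 0, 0], [0, 0, 0, 0, 0], [0, 0, 0, 0, 0], [0, 0, 0, 0, 0]]}}

```text
clock: 10.38
position: [0.4385, -0.2666, 0.0186]
ee_rot: [2.281, 2.16, 0.0]
force: [-0.1, 0.6, 3.2]
width: 0.279
gripper_force: 16.0
```

Call:
{"api": "apply_moves", "payload": {"commands": [[0, 0, 0, 0.1, 0], [0, 0, 0, 0.3, 0], [0, 0, 0, 0.5, 0], [0, 0, 0, 0.6, 0], [0, 0, 0, 0.5, 0], [0, 0, 0, 0.2, 0], [0, 0, 0, 0, 0], [0, 0, 0, 0, 0]]}}

```text
clock: 11.38
position: [0.4378, -0.266, 0.1494]
ee_rot: [-2.279, -2.16, 0.001]
force: [0.5, -0.6, -2.1]
width: 0.283
gripper_force: 16.0
```

Run:
```python
from h import *
im,d=shot('wrist','w3'); s=observe(); M=R.from_rotvec(s['ee_rot']).as_matrix(); print(s['clock'],s['position'],s['force'],np.degrees(np.arctan2(M[1,1],M[0,1])),s['gripper_force'])
cv2.imwrite('pics/w3b.png',cv2.resize(im[120:420,80:480,::-1],None,fx=2,fy=2,interpolation=cv2.INTER_CUBIC))
```

```text
11.425 [ 0.43774165 -0.26608441  0.14938053] [-0.09523025  0.16309093 -2.38039555] -3.0972837820833847 15.994462072849274
```

View pics/w3b.png

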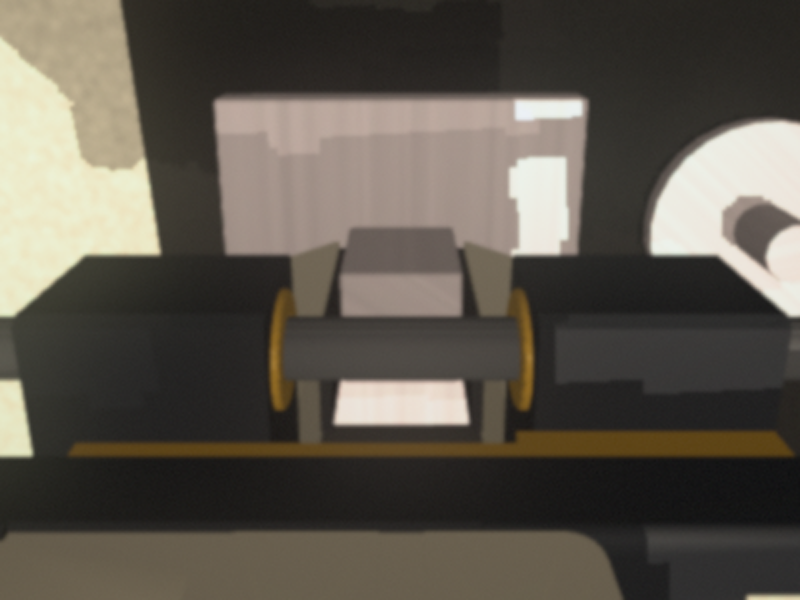

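The wrist view shows the blank held level and square to the fingers, with its far plate edge running from (187,170) to (373,170).

Run:
```python
from h import *
s=observe(); h=s['position'][2]-.0046
M=R.from_rotvec(s['ee_rot']).as_matrix()
a,b=[atz('w3',(80+u/2,120+v/2),h) for u,v in((216,101),(586,101))]
print(a,b,np.linalg.norm(a-b),np.degrees(np.arctan2(*(b-a)[1::-1])))
m=(a+b)/2; y=M[:,0]; print('centre',m-.045*y,'minus tcp',m-.045*y-s['position'])
```

```text
[ 0.39587803 -0.21876034  0.14478053] [ 0.4845987  -0.2234803   0.14478053] 0.08884612819539942 -3.0452790208486267
centre [ 0.4378069  -0.26605458  0.14475262] minus tcp [ 6.52459271e-05  2.98381214e-05 -4.62791596e-03]
```

Call:
{"api": "apply_moves", "payload": {"commands": [[0, 0.1, 0.3, 0, 0], [0, 0.2, 0.6, 0, 0], [0, 0.25, 0.8, 0, 0], [0, 0.25, 0.8, 0, 0], [0, 0.25, 0.8, 0, 0], [0, 0.25, 0.8, 0, 0], [0, 0.25, 0.8, 0, 0], [0, 0.25, 0.8, 0, 0], [0, 0.2, 0.8, 0, 0], [0, 0.2, 0.7, 0, 0], [0, 0.15, 0.4, 0, 0], [0, 0.05, 0.1, 0, 0]]}}

```text
clock: 12.92
position: [0.582, 0.1972, 0.149]
ee_rot: [-2.277, -2.163, 0.003]
force: [0.7, -1.2, -2.8]
width: 0.283
gripper_force: 16.0
```

Call:
{"api": "apply_moves", "payload": {"commands": [[0, 0, 0, 0, 0], [0, 0, 0, 0, 0]]}}

```text
clock: 13.18
position: [0.5822, 0.1935, 0.1504]
ee_rot: [2.283, 2.158, -0.002]
force: [0.7, -0.5, -2.4]
width: 0.286
gripper_force: 16.0
```

Run:
```python
from h import *
s=observe(); M=R.from_rotvec(s['ee_rot']).as_matrix(); print(s['clock'],s['position'],s['force'],np.degrees(np.arctan2(M[1,1],M[0,1])),s['gripper_force'])
print((np.array([.5813,.197])-s['position'][:2])/.06)
```

```text
13.175 [0.58216207 0.19350698 0.15035049] [ 0.67506665 -0.51552998 -2.40430653] -3.2272392641740244 15.994419157505035
[-0.01436785  0.05821693]
```

Call:
{"api": "apply_moves", "payload": {"commands": [[0, -0.01, 0.05, -0.2, 0], [0, 0, 0, -0.3, 0], [0, 0, 0, -0.3, 0], [0, 0, 0, -0.3, 0], [0, 0, 0, -0.2, 0], [0, 0, 0, 0, 0], [0, 0, 0, 0, 0]]}}

```text
clock: 14.05
position: [0.5823, 0.1984, 0.0729]
ee_rot: [2.281, 2.16, 0.001]
force: [0.6, 0.5, -3.2]
width: 0.278
gripper_force: 16.0
```

Run:
```python
from h import *
im,d=shot('wrist','w4'); s=observe(); M=R.from_rotvec(s['ee_rot']).as_matrix(); print(s['clock'],s['position'],s['force'],np.degrees(np.arctan2(M[1,1],M[0,1])),s['gripper_force'])
cv2.imwrite('pics/w4b.png',cv2.resize(im[100:350,130:430,::-1],None,fx=2.4,fy=2.4,interpolation=cv2.INTER_CUBIC))
```

```text
14.1 [0.58236703 0.1985191  0.07317073] [ 0.50562793 -0.15231329 -2.10010883] -3.1025432973022586 15.994490683078766
```

View pics/w4b.png

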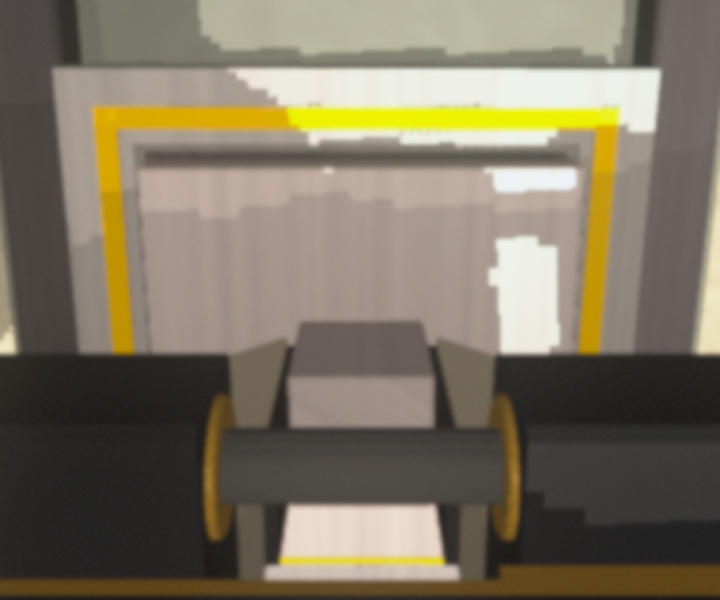

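In the crop the block's back edge runs from (53,68) to (660,68), the yellow line's outer back corners are (93,107) and (620,107), and the held plate's back top edge runs from (139,167) to (580,167).

Run:
```python
from h import *
f=lambda u,v,h:atz('w4',(130+u/2.4,100+v/2.4),h)[:2]
yx=np.array([.0567,.9984])
for n,a,b,h,o in(('block',(53,68),(660,68),.0505,.065),('yellow',(93,107),(620,107),.0505,.057),('plate',(139,167),(580,167),.0686,.045)):
  A,B=f(*a,h),f(*b,h); print(n,np.linalg.norm(A-B),(A+B)/2-o*yx,np.degrees(np.arctan2(*(B-A)[::-1])))
```

```text
block 0.13039136367821522 [0.58115121 0.19742435] -3.09255288403212
yellow 0.11461612619858826 [0.5811465  0.19715099] -3.092818081067511
plate 0.08801917504389854 [0.58194767 0.19888826] -3.0932392260309265
```

Call:
{"api": "apply_moves", "payload": {"commands": [[0, -0.015, -0.025, 0, 0], [0, 0, 0, 0, 0], [0, 0, 0, -0.04, 0], [0, 0, 0, -0.04, 0], [0, 0, 0, -0.03, 0], [0, 0, 0, -0.03, 0], [0, 0, 0, -0.03, 0], [0, 0, 0, -0.02, 0], [0, 0, 0, 0, 0], [0, 0, 0, 0, 0]]}}

```text
clock: 15.35
position: [0.581, 0.1969, 0.0612]
ee_rot: [2.281, 2.161, 0.0]
force: [-0.4, 1.4, -1.5]
width: 0.282
gripper_force: 16.0
```

Call:
{"api": "apply_moves", "payload": {"commands": [[0, 0, 0, -0.03, 0], [0, 0, 0, -0.02, 0], [0, 0, 0, -0.015, 0], [0, 0, 0, -0.01, 0], [0, 0, 0, 0, 0]]}}

```text
clock: 15.98
position: [0.5808, 0.1969, 0.0572]
ee_rot: [-2.28, -2.16, -0.0]
force: [-2.8, -0.0, 5.0]
width: 0.283
gripper_force: 16.0
```

Call:
{"api": "apply_moves", "payload": {"commands": [[35, 0, 0, 0, 0], [45, 0, 0, 0, 0], [60, 0, 0, 0, 0], [60, 0, 0, 0, 0], [60, 0, 0, 0.2, 0], [60, 0, 0, 0.6, 0], [60, 0, 0, 0.8, 0], [60, 0, 0, 0.8, 0], [60, 0, -0.5, 0.6, 0], [60, 0, -0.5, 0, 0], [60, 0, 0, 0, 0], [60, 0, 0, 0, 0]]}}

```text
clock: 17.48
position: [0.5807, 0.1376, 0.2369]
ee_rot: [-2.28, -2.161, -0.001]
force: [-0.4, 0.1, -0.3]
width: 0.601
gripper_force: 0.0
```

Run:
```python
from h import *
im,d=shot('wrist','w5'); s=observe(); print(s['clock'],s['position'],s['force'])
cv2.imwrite('pics/w5b.png',cv2.resize(im[0:300,140:440,::-1],None,fx=2,fy=2,interpolation=cv2.INTER_CUBIC))
z=np.load('pics/w5.npz')
```

```text
17.525 [0.58068351 0.13809847 0.23661689] [-0.26303766  0.11629334 -0.29370199]
```

View pics/w5b.png

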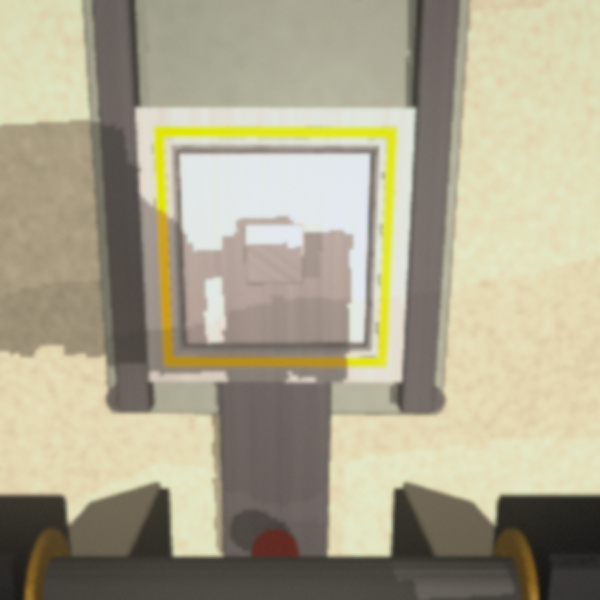

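The blank sits flat in the cavity with an even dark gap on all four sides, inside the yellow line. Next I'll push the shuttle home from behind the knob with the fingers shut.

Call:
{"api": "apply_moves", "payload": {"commands": [[0, -0.06, -0.8, 0, 0], [0, -0.06, -0.8, 0, 0], [0, -0.06, -0.8, 0, 0], [0, 0, 0, 0, 0], [0, 0, 0, -0.8, 0], [0, 0, 0, -0.8, 0], [0, 0, 0, -0.8, 0], [0, 0, 0, -0.35, 0], [0, 0, 0, 0, 0], [0, 0, 0, 0, 0]], "newtons": 20}}

```text
clock: 18.77
position: [0.5709, -0.0062, 0.0724]
ee_rot: [2.279, 2.161, 0.001]
force: [0.2, -0.1, 0.4]
width: 0.005
gripper_force: 0.0
```

Call:
{"api": "apply_moves", "payload": {"commands": [[0, 0, 0.1, 0, 0], [0, 0, 0.1, 0, 0], [0, 0, 0.08, 0, 0], [0, 0, 0.06, 0, 0], [0, 0, 0.06, 0, 0], [0, 0, 0.08, 0, 0], [0, 0.01, 0.1, 0, 0], [0, 0.01, 0.12, 0, 0], [0, 0.01, 0.15, 0, 0], [0, 0.01, 0.15, 0, 0], [0, 0.01, 0.15, 0, 0], [0, 0.01, 0.15, 0, 0]]}}

```text
clock: 20.27
position: [0.5735, 0.0717, 0.0716]
ee_rot: [-2.28, -2.161, 0.0]
force: [-0.7, -3.1, 1.8]
width: 0.004
gripper_force: 1.5
```

Call:
{"api": "apply_moves", "payload": {"commands": [[0, 0.01, 0.15, 0, 0], [0, 0.01, 0.15, 0, 0], [0, 0.01, 0.15, 0, 0], [0, 0.01, 0.15, 0, 0], [0, 0.01, 0.15, 0, 0], [0, 0.01, 0.15, 0, 0], [0, 0.01, 0.15, 0, 0], [0, 0.01, 0.15, 0, 0], [0, 0.01, 0.15, 0, 0], [0, 0.01, 0.15, 0, 0], [0, 0, 0.1, 0, 0], [0, 0, 0, 0, 0]]}}

```text
clock: 21.78
position: [0.5806, 0.1683, 0.0719]
ee_rot: [2.279, 2.162, 0.003]
force: [-0.3, -0.7, 0.8]
width: 0.003
gripper_force: 0.0
```

Call:
{"api": "apply_moves", "payload": {"commands": [[0, 0.01, 0.08, 0, 0], [0, 0, 0.08, 0, 0], [0, 0, 0.08, 0, 0], [0, 0, 0.06, 0, 0], [0, 0, 0.05, 0, 0], [0, 0, 0.04, 0, 0], [0, 0, 0.03, 0, 0], [0, 0, 0, 0, 0]]}}

```text
clock: 22.78
position: [0.5803, 0.1925, 0.0716]
ee_rot: [-2.28, -2.161, -0.0]
force: [1.3, -0.4, 1.5]
width: -0.001
gripper_force: 0.7
```

Call:
{"api": "apply_moves", "payload": {"commands": [[0, 0, 0.04, 0, 0], [0, 0, 0.04, 0, 0], [0, 0, 0.04, 0, 0], [0, 0, 0, 0, 0]]}}

```text
clock: 23.28
position: [0.5802, 0.1929, 0.0717]
ee_rot: [2.283, 2.152, -0.008]
force: [-0.5, -18.2, 5.5]
width: 0.007
gripper_force: 9.3
```

Call:
{"api": "apply_moves", "payload": {"commands": [[0, 0, 0.03, 0, 0], [0, 0, 0, 0, 0], [0, 0, -0.3, 0, 0], [0, 0, -0.6, 0, 0], [0, 0, -0.8, 0.3, 0], [0, 0, -0.8, 0.8, 0], [0, -0.4, -0.8, 0.8, 0], [0, -0.4, -0.8, 0.5, 0], [0, -0.4, -0.6, 0, 0], [0, 0, 0, 0, 0], [0, 0, 0, 0, 0]]}}

```text
clock: 24.65
position: [0.5116, -0.0695, 0.2054]
ee_rot: [-2.279, -2.161, -0.001]
force: [-0.2, 1.7, 0.6]
width: 0.003
gripper_force: 0.0
```

Run:
```python
from h import *
a,_=shot('top','t9'); b,_=shot('side','s9'); print(observe()['force'])
A=cv2.resize(a[150:270,130:270],(400,343),interpolation=cv2.INTER_CUBIC);B=cv2.resize(b[20:240,100:330],(400,343),interpolation=cv2.INTER_CUBIC)
cv2.imwrite('pics/f.png',np.hstack([A,B])[:,:,::-1])
```

```text
[-0.0195556   0.41912603 -0.8701326 ]
```

View pics/f.png

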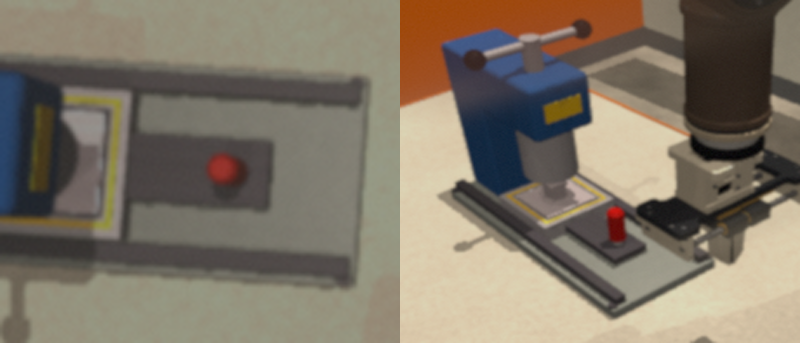

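The blank is seated under the ram and the knob top is at about (207.7,209.2) in the top image. I'll check the travel before handing in.

Run:
```python
from h import *
k=atz('t9',(207.7,209.2),.105); k0=atz('t0',(232.4,210.8),.105)
print(k,k-k0, 'expected y',.037+.18)
if abs(k[1]-.217)<.008: print(arm.sign_off())
```

```text
[0.58152419 0.21335308 0.105     ] [0.00325054 0.05860482 0.        ] expected y 0.217
the job is handed in; nothing more can be done
None
```

The job is handed in: the shuttle was drawn fully out to its stop, the square blank set flat in the cavity and released at 16 N grip, and the shuttle pushed home to its stop with the blank still seated. The arm is clear; the result of the judging was not reported.

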